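Check the bench saw's emergency stop and re-arm it

ROBOT

A 6-joint arm with a two-finger parallel gripper is mounted at the origin on the work surface. World frame = base frame: x ahead of the robot, y to its left, z up, the work surface at z = 0. Lengths are in m, angles in degrees, forces in N, time in s.
With the tool pointing down it reaches from about 0.425 to 0.95 m from the base axis. Payload 3.5 kg.
Tool frame: the origin (TCP) lies midway between the tips of the shut fingers; the grasp point (between the pads) lies robot.grip_point_offset behind it (robot.grip_point_offset is the distance from the TCP to the grasp point, in m); z points along the fingers, y is the line along which they close (so a half turn about z gives the same grasp; the last joint's range is limited). The gripper opens to 85 mm and grips with 20 to 120 N. Pads are 22 mm wide; open, the fingers measure 114 mm over their backs; the gripper's body (76 mm by 85 mm) begins 54 mm behind the grasp point. The pads swing forward as they close: fully open they stand 13 mm farther back than shut.
Start: joints at [66.578, 16.404, 90.338, -0, 73.258, -8.594], TCP at [0.173, 0.653, 0.231] pointing down, gripper open.
Joint ranges: [-158.93, 158.93], [-51.34, 127.21], [12.03, 142.37], [-87.48, 267.48], [13.55, 161.25], [-162.69, 162.69]. Speed limits (degrees/s): [159.86, 159.86, 180, 180, 180, 180].

INTERFACE

Orientations are given as a 3x3 rotation matrix whose columns are the frame's x, y, z axes.
In Python, from plant import robot, imaging gives the robot as it stands.
- The arm moves only by the tool drive_tool, never from a script. Its argument "commands" is a list of rows, each an object with "jaw": the opening, from -1 (shut) to 1 (fully open); "dp": the shift along the tool's x, y, z in cm, a list of three; "spin": the turn about the tool's z in units of 8 degrees (1.0 is 8 degrees). A call has 1 to 10 rows; each row is the pose to reach, as a shift and turn from the pose commanded when the call began, along the tool's axes at that moment; what a row does not reach only later rows make up. A row lasts 1/8 s, in which the tool goes at most 62.5 mm and 10.7 degrees, less where a joint would pass 70% of its speed; a pose out of reach is approached as far as the arm can. A call with a gripper value outside its range is refused whole. The fingers move at their own pace and stop on an object; "grip_force" is the grip in N (left out, the last holds). Time passes only in rows, so rows that repeat a pose let the fingers close. It gives the time, the measured TCP pose, the force, the opening and the grip force at its end, in the units of the state.
- robot.read_state(): the state, without advancing time (a new reading comes with each control period).
- imaging.grab_frame(name): name is "scene" or "top" or "wrist"; returns the picture (400x640x3 uint8, red, green, blue); there is no depth.
- imaging.camera_params(name): a dict with "fx", "fy", "cx", "cy" (pixels), "world_to_cam" (4x4, takes a point from world to camera coordinates). Camera axes: x right, y down, z forward; pixel columns grow to the right and rows downward; lengths in m; the calibration is good to about 2 mm. The wrist camera is an equidistant fisheye: a pixel r from the principal point sees the ray r / f radians off the axis. A picture is of the moment at which its call begins: read the wrist's pose just before it. camera_params takes no time and is no camera call; for the wrist camera it gives the pose at the moment of the call.
- robot.finish_job(): hands the job in; it is judged then, once.
The state is a dict: "clock": time; "joint_positions": joint angles; "joint_velocities": joint speeds; "joint_efforts": joint torques, N m; "eef_pos": TCP position; "orientation": TCP orientation; "force": force on the tool from outside, world axes, zero at the start; "wrist_torque": the same for the moment, N m; "grip_width": opening from 0.0 (shut) to 1.0 (fully open); "gripper_force": force on a finger pad.
Only numpy, scipy, OpenCV 4.12 (cv2) and the standard library are available. Lean on these libraries where they do the work, as an engineer would, in place of code of your own. Each camera call takes 0.05 s, during which the arm holds its last target. There are 200 camera calls.

TASK

Do the start-of-day check of the bench saw's emergency stop: on the control station, press the big mushroom-headed stop button down until it latches, push its lobed head round clockwise (seen from above, as its arrows show) until it unlatches and springs back out, and then press the small round reset button at the other end of the station all the way in and let it go, to re-arm the saw. This is all pressing and pushing, nothing is to be picked up: the station, its speed dial and the other things on the bench stay where they are.

Things in the scene. Friction and masses are not known exactly. Their poses are not given: they have to be found in the camera images.
- station: control station of the saw: a grey box 84 x 215 mm on a steel foot plate 130 x 240 mm, about 2.6 kg, standing loose on rubber feet. Flat top panel 71 mm above the bench. Origin under its middle, z up, y along its length. On the panel's centre line: mushroom stop button (y = +68 mm), speed dial (y = -8 mm), reset button (y = -78 mm)
- stop_base (a point): the point on the panel (71 mm above the bench) on the vertical axis of the mushroom stop button; axes as the station's. The button stands in a collar 43 mm across and 8 mm high
- stop_top (a point): top of the dome of the mushroom stop button, on its axis; 114 mm above the bench when out, 107 mm when latched; it moves with the head. The head is a dome 37 mm across with three equal lobes 120 degrees apart round its rim, like a three-lobed knob; the lobes' flat tops lie 9 mm below the dome's top
- stop_lobe (a point): outer end of one lobe at the height of its flat top, 32 mm from the head's axis; it turns and sinks with the head and, unturned, points along the station's +y, away from the dial. Each lobe is 18 mm wide, 14 mm thick, with a rounded end, and stands out from a core of 19 mm radius; its underside is 20 mm above the panel when the button is out, 13 mm when latched
- stop_press (a joint): how far the stop button is pressed in, m: 0 out, 0.009 hard down. A spring pushes it out (5 N at first, 8.5 N at the latch). Pressed past 0.007 m it clicks and, let go, stays down at 0.007; it cannot be pulled out, only twisted free
- stop_twist (a joint): how far the head is turned clockwise seen from above, rad: 0 at rest, stop at 0.95. A spring turns it back to 0 when let go. While latched, turning it beyond about 0.6 rad frees the latch and the button jumps out. This takes about 0.07 Nm, that is some 3 N sideways on a lobe 25 mm from the axis
- reset_top (a point): centre of the top of the reset button: a round black cap 24 mm across that stands 13 mm above the panel (84 mm above the bench) in a steel bezel 33 mm across and 5 mm high
- reset (a joint): how far the reset button is pressed in, m: 0 out, 0.005 fully in (about 6 N); it springs back
- dial_top (a point): centre of the top of the speed dial, a black knob 33 mm across that stands 18 mm above the panel between the two buttons; not to be turned
- speed_dial (a joint): angle of the speed dial, rad, 0 at the start; it stays where it is put
- glue_bottle: small white glue bottle with a tapered nozzle, 38 mm across and 100 mm tall, standing; origin at the centre of its foot; leave alone
- screwdriver: screwdriver with a blue handle, 170 mm long, lying on the bench; origin under its middle; leave alone
- wax_jar: squat jar with a metal lid, 54 mm across and 50 mm tall, standing; origin at the centre of its foot; leave alone
- push_stick: flat plywood push stick of the saw, about 240 mm long, 50 mm wide and 12 mm thick, lying; origin under its middle; leave alone
- tin_tray: brass-coloured tin tray, 100 x 190 mm and 28 mm high, with odds and ends in it; origin under its middle; leave alone
- work_piece: T-shaped inlaid piece of wood, 200 mm long and 18 mm thick, lying on the blue bench mat; origin under the middle of its long bar; leave alone
- brush: small brush with a dark wooden handle, 170 mm long, lying; origin under its middle; leave alone

How it is judged:
By the outcome, as a careful person would: the job done as asked, in the order asked, and still so for the second after the job is handed in, with the robot touching nothing.
It also fails if it takes over 48 s, if anything falls off the work surface, if the arm or the gripper's body presses on something with over 40 N, if the wrist force passes 120 N, or if a joint passes its speed limit or range.

## Working session

There is one attempt and no reset: what is moved stays moved. The work goes in short steps, Python scripts to look and compute and a tool call to move; the robot and the scene stay as the last step left them, time stands still between calls to the robot, and variables do not carry over. Pictures are saved under pics/ and viewed, at most 10 in all, crops included, and the job is handed in when it is done.

Besides the shell and the picture viewer there is one more tool, called after "Request:" as name(argument=value, ...) on one line, values as JSON. drive_tool: Moves the arm, as the interface text tells. Its arguments: {"type":"object","properties":{"commands":{"type":"array","items":{"type":"object","properties":{"jaw":{"type":"number"},"dp":{"type":"array","items":{"type":"number"}},"spin":{"type":"number"}}}},"grip_force":{"type":"number"}},"required":["commands"]}

```bash
mkdir -p pics; python3 - <<'E'
from plant import robot, imaging
import cv2
s=robot.read_state();print(s)
for n in("scene","top"):
    p=imaging.camera_params(n);print(n,p)
    cv2.imwrite(f"pics/{n}0.png",imaging.grab_frame(n)[:,:,::-1])
E
```

```text
{'clock': 0.0, 'joint_positions': array([ 6.65789693e+01,  1.64540306e+01,  9.04211642e+01,  2.10530586e-03,
        7.32562993e+01, -8.59436235e+00]), 'joint_velocities': array([-0.06234422, -0.01960052,  0.01778782, -0.01422342, -0.06779775,
        0.03390322]), 'joint_efforts': array([ 1.47498686e-03, -4.05982411e+01, -2.92624766e+01, -3.39497467e-05,
        5.98706290e-03,  7.56525338e-06]), 'eef_pos': array([0.17243758, 0.65194707, 0.22995582]), 'orientation': array([[-9.66701489e-01,  2.55904942e-01, -9.44516221e-04],
       [ 2.55906406e-01,  9.66699299e-01, -2.09192872e-03],
       [ 3.77728272e-04, -2.26397836e-03, -9.99997366e-01]]), 'force': array([-0.45431453,  0.37627045, -1.00504807]), 'wrist_torque': array([0.02443338, 0.02031452, 0.03477012]), 'gripper_force': 0.0, 'grip_width': 0.9951133575085842}
scene {'fx': 472.9486781643436, 'fy': 472.9486781643436, 'cx': 316.340174911138, 'cy': 210.4216071456288, 'world_to_cam': array([[-0.69025505,  0.72356144,  0.00260747,  0.40295532],
       [ 0.39313932,  0.37806308, -0.83815857, -0.14292344],
       [-0.60744501, -0.57751809, -0.5454204 ,  1.95873652],
       [ 0.        ,  0.        ,  0.        ,  1.        ]])}
top {'fx': 483.5768624004036, 'fy': 483.5768624004036, 'cx': 318.82609800552893, 'cy': 197.25647267871378, 'world_to_cam': array([[ 3.50009116e-05, -9.99964786e-01, -8.39203594e-03,
         1.48520247e-02],
       [-9.92081442e-01,  1.01928549e-03, -1.25592092e-01,
         5.53132425e-01],
       [ 1.25596223e-01,  8.32997896e-03, -9.92046471e-01,
         1.52607736e+00],
       [ 0.00000000e+00,  0.00000000e+00,  0.00000000e+00,
         1.00000000e+00]])}
```

View pics/top0.png

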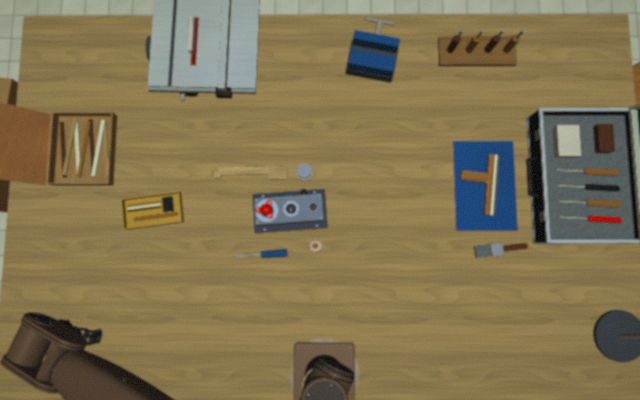

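View pics/scene0.png

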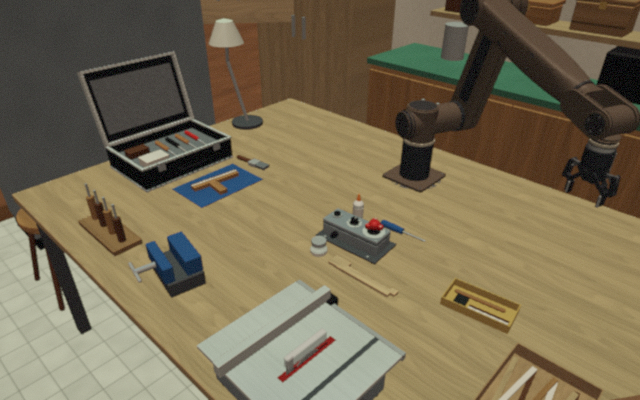

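The top picture shows the station at about (290,210), with the red stop at (266,209), the dial at (291,209) and the reset at about (313,208). The jar is at (305,172), the bottle at (316,246) and the screwdriver at (270,254). I'll enlarge this area.

```bash
cat >h.py <<'E'
import numpy as np
def ray(p,u,v,z):
    W=p["world_to_cam"];R=W[:3,:3];c=-R.T@W[:3,3]
    d=R.T@np.array([(u-p["cx"])/p["fx"],(v-p["cy"])/p["fy"],1])
    return c+d*(z-c[2])/d[2]
E
python3 - <<'E'
import cv2
a=cv2.imread("pics/top0.png")[180:265,230:345]
cv2.imwrite("pics/topc.png",cv2.resize(a,None,fx=6.5,fy=6.5,interpolation=cv2.INTER_CUBIC))
E
```

```text
(no output)
```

View pics/topc.png

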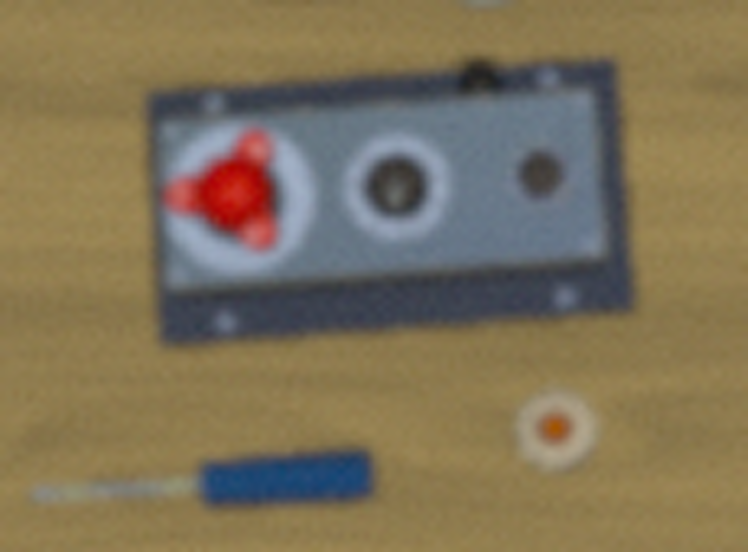

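The crop shows the dome at (237,188), one lobe pointing left to (170,195), the dial at (396,185) and the reset at (540,174). The station is turned by about 4°.

```bash
python3 - <<'E'
from plant import robot, imaging
from h import *
p=imaging.camera_params("top")
P={}
for n,x,y,z in(("stop",237,188,.112),("lobe",168,195,.105),("dial",396,185,.089),("reset",540,174,.084),("bottle",556,428,.1),("c1",150,95,.006),("c2",613,62,.006),("c3",632,310,.006),("c4",163,342,.006)):
    P[n]=ray(p,230+(x+.5)/6.5-.5,180+(y+.5)/6.5-.5,z);print(n,P[n].round(4))
d=P["stop"]-P["reset"];print(np.hypot(*d[:2]),np.degrees(np.arctan2(-d[0],d[1])),np.linalg.norm((P["dial"]-P["reset"])[:2]))
c=sum(P[k] for k in("c1","c2","c3","c4"))/4
d=P["c1"]-P["c2"];a=np.arctan2(-d[0],d[1]);print(c,np.degrees(a))
for y in(.068,-.078):print(c[:2]+y*np.array([-np.sin(a),np.cos(a)]))
E
```

```text
stop [0.5089 0.1755 0.112 ]
lobe [0.5063 0.209  0.105 ]
dial [0.5126 0.1022 0.089 ]
reset [0.5184 0.0334 0.084 ]
bottle [0.3966 0.0254 0.1   ]
c1 [0.5672 0.2329 0.006 ]
c2 [ 0.5838 -0.0018  0.006 ]
c3 [ 0.4581 -0.0112  0.006 ]
c4 [0.4421 0.2242 0.006 ]
0.1424338617994096 3.8316575358568232 0.06899342943398871
[0.51281371 0.11098911 0.006     ] 4.051071011748734
[0.50800981 0.17881921]
[0.51832407 0.033184  ]
```

Request:
drive_tool(commands=[{"dp": [-3, -2.5, 0.3], "spin": -0.3, "jaw": -1}, {"dp": [-8, -6.7, 0.8], "spin": -0.6, "jaw": -1}, {"dp": [-13, -10.9, 1.2], "spin": -0.9, "jaw": -1}, {"dp": [-18, -15, 1.6], "spin": -1.2, "jaw": -1}, {"dp": [-23, -19.2, 2], "spin": -1.5, "jaw": -1}, {"dp": [-28, -23.4, 2.5], "spin": -1.8, "jaw": -1}, {"dp": [-33, -27.5, 3], "spin": -2.0, "jaw": -1}, {"dp": [-38, -31.7, 3.5], "spin": -2.2, "jaw": -1}, {"dp": [-42, -35, 4], "spin": -2.36, "jaw": -1}, {"dp": [-44.6, -37.2, 4], "spin": -2.36, "jaw": -1}])

```text
clock: 1.35
eef_pos: [0.5093, 0.1763, 0.1904]
orientation: [[-0.998, -0.069, -0.001], [-0.069, 0.998, -0.0], [0.001, -0.0, -1.0]]
force: [-0.3, 0.9, 0.1]
grip_width: 0.0
gripper_force: 0.0
```

Request:
drive_tool(commands=[{"dp": [0, 0, 0], "jaw": -1}, {"dp": [0, 0, 0], "jaw": -1}, {"dp": [0, 0, 0], "jaw": -1}])

```text
invalid input at $.commands[0]: expected keys jaw, dp, spin
```

```bash
python3 - <<'E'
from plant import robot, imaging
import cv2
s=robot.read_state();print(s["clock"],s["eef_pos"],s["orientation"],s["force"],s["grip_width"])
p=imaging.camera_params("wrist");print(p)
a=imaging.grab_frame("wrist")[:,:,::-1]
cv2.imwrite("pics/w1.png",a)
E
```

```text
1.35 [0.50926422 0.17634118 0.19040398] [[-9.97621543e-01 -6.89155043e-02 -1.38216312e-03]
 [-6.89151437e-02  9.97622478e-01 -3.06957078e-04]
 [ 1.40003110e-03 -2.10975024e-04 -9.99998998e-01]] [-0.26792726  0.94930628  0.07775567] 3.746925057934527e-05
{'fx': 309.70691628693146, 'fy': 309.70691628693146, 'cx': 318.8382666004082, 'cy': 195.64004313322545, 'world_to_cam': array([[-6.87361252e-02,  9.97634652e-01, -6.68587779e-04,
        -1.39793271e-01],
       [ 9.56029375e-01,  6.60610503e-02,  2.85733743e-01,
        -5.23173095e-01],
       [ 2.85102051e-01,  1.90010408e-02, -9.58308813e-01,
         1.90679675e-01],
       [ 0.00000000e+00,  0.00000000e+00,  0.00000000e+00,
         1.00000000e+00]])}
```

View pics/w1.png

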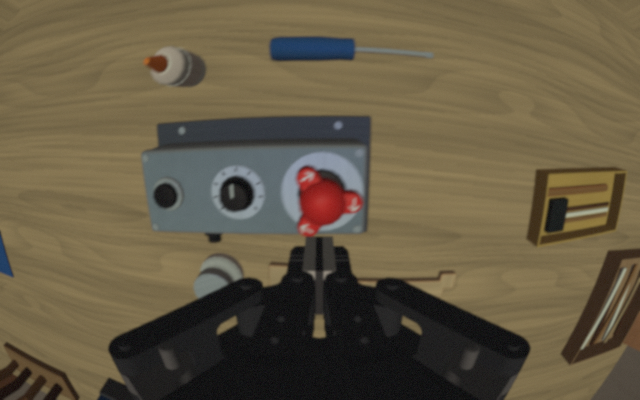

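The wrist picture shows the dome at about (322,203), the dial at (237,195), the reset at (166,195) and the shut fingertips at (319,238). I'll enlarge it for accurate centres.

```bash
cat >>h.py <<'E'
def wray(p,u,v,z):
    W=p["world_to_cam"];R=W[:3,:3];c=-R.T@W[:3,3]
    q=np.array([u-p["cx"],v-p["cy"]]);r=np.hypot(*q);t=r/p["fx"]
    d=R.T@np.array([*(np.sin(t)*q/r),np.cos(t)])
    return c+d*(z-c[2])/d[2]
E
python3 - <<'E'
import cv2
a=cv2.imread("pics/w1.png")[140:260,140:380]
cv2.imwrite("pics/w1c.png",cv2.resize(a[:,:],None,fx=3.33,fy=3.33,interpolation=cv2.INTER_CUBIC))
E
```

```text
(no output)
```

View pics/w1c.png

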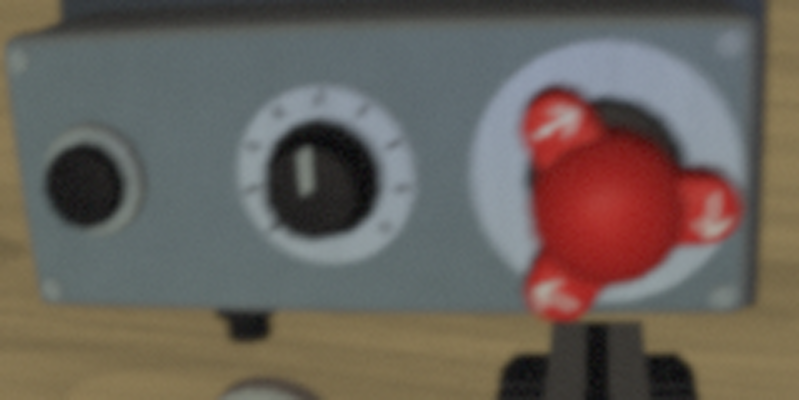

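```bash
python3 - <<'E'
from h import *
W=np.array([[-6.87361252e-02,9.97634652e-01,-6.68587779e-04,-1.39793271e-01],[9.56029375e-01,6.60610503e-02,2.85733743e-01,-5.23173095e-01],[2.85102051e-01,1.90010408e-02,-9.58308813e-01,1.90679675e-01],[0,0,0,1]])
p=dict(fx=309.707,cx=318.838,cy=195.64,world_to_cam=W)
for n,x,y,z in(("ring",607,171,.071),("dome",604,208,.108),("lobe",741,206,.104),("lobe2",530,300,.104),("dialring",327,175,.071),("reset",85,185,.084),("s1",17,60,.071),("s2",732,43,.071),("s3",724,297,.071),("s4",50,289,.071),("tipL",552,325,.19),("tipR",642,325,.19)):
    print(n,wray(p,140+(x+.5)/3.33-.5,140+(y+.5)/3.33-.5,z).round(4))
E
```

```text
ring [0.5095 0.178  0.071 ]
dome [0.5079 0.1769 0.108 ]
lobe [0.5065 0.2089 0.104 ]
lobe2 [0.5335 0.1609 0.104 ]
dialring [0.5157 0.1028 0.071 ]
reset [0.5193 0.0355 0.084 ]
s1 [0.4877 0.0075 0.071 ]
s2 [0.4732 0.2076 0.071 ]
s3 [0.5432 0.2127 0.071 ]
s4 [0.5577 0.0124 0.071 ]
tipL [0.5007 0.168  0.19  ]
tipR [0.4998 0.1815 0.19  ]
```

Request:
drive_tool(commands=[{"dp": [0, 0.15, 3], "spin": 0, "jaw": -1}, {"dp": [0, 0.15, 5.5], "spin": 0, "jaw": -1}, {"dp": [0, 0.15, 7], "spin": 0, "jaw": -1}, {"dp": [0, 0.15, 7.5], "spin": 0, "jaw": -1}, {"dp": [0, 0.15, 7.8], "spin": 0, "jaw": -1}, {"dp": [0, 0.15, 8.1], "spin": 0, "jaw": -1}, {"dp": [0, 0.15, 8.3], "spin": 0, "jaw": -1}, {"dp": [0, 0.15, 8.45], "spin": 0, "jaw": -1}, {"dp": [0, 0.15, 8.45], "spin": 0, "jaw": -1}])

```text
clock: 2.52
eef_pos: [0.5092, 0.1806, 0.1094]
orientation: [[-0.997, -0.071, 0.001], [-0.071, 0.997, 0.0], [-0.001, 0.0, -1.0]]
force: [-3.6, -0.7, 7.7]
grip_width: -0.002
gripper_force: 3.6
```

Request:
drive_tool(commands=[{"dp": [0, -0.2, 0.2], "spin": 0, "jaw": -1}, {"dp": [0, -0.2, 0.35], "spin": 0, "jaw": -1}, {"dp": [0, -0.2, 0.45], "spin": 0, "jaw": -1}, {"dp": [0, -0.2, 0.5], "spin": 0, "jaw": -1}])

```text
clock: 3.02
eef_pos: [0.51, 0.1796, 0.105]
orientation: [[-0.998, -0.07, 0.003], [-0.07, 0.998, 0.003], [-0.003, 0.002, -1.0]]
force: [-3.4, 2.8, 8.0]
grip_width: 0.002
gripper_force: 4.3
```

Request:
drive_tool(commands=[{"dp": [0, 0, 0.15], "spin": 0, "jaw": -1}, {"dp": [0, 0, 0.2], "spin": 0, "jaw": -1}, {"dp": [0, 0, 0.2], "spin": 0, "jaw": -1}])

```text
clock: 3.4
eef_pos: [0.5102, 0.1797, 0.1047]
orientation: [[-0.997, -0.071, 0.003], [-0.071, 0.997, 0.002], [-0.003, 0.002, -1.0]]
force: [-6.7, 2.4, 15.9]
grip_width: -0.001
gripper_force: 7.7
```

Request:
drive_tool(commands=[{"dp": [0, 0, -0.6], "spin": 0, "jaw": -1}, {"dp": [0, 0, -3], "spin": 0, "jaw": -1}, {"dp": [1.5, 1.3, -3.5], "spin": 0, "jaw": -1}, {"dp": [3.1, 2.7, -3.5], "spin": 0, "jaw": -1}, {"dp": [3.1, 2.7, -3.5], "spin": 0, "jaw": -1}, {"dp": [3.1, 2.7, -3.5], "spin": 0, "jaw": -1}])

```text
clock: 4.15
eef_pos: [0.4752, 0.2032, 0.1341]
orientation: [[-0.997, -0.072, -0.001], [-0.072, 0.997, -0.0], [0.001, -0.0, -1.0]]
force: [0.1, 0.2, 0.5]
grip_width: -0.001
gripper_force: 0.0
```

```bash
python3 - <<'E'
from plant import robot, imaging
import cv2
s=robot.read_state();print(s["clock"],s["eef_pos"],s["force"])
p=imaging.camera_params("wrist");print(p)
a=imaging.grab_frame("wrist")[90:290,140:400,::-1]
cv2.imwrite("pics/w2.png",cv2.resize(a,None,fx=3,fy=3,interpolation=cv2.INTER_CUBIC))
E
```

```text
4.15 [0.47516557 0.20320389 0.13407468] [0.06983611 0.24176843 0.5195744 ]
{'fx': 309.70691628693146, 'fy': 309.70691628693146, 'cx': 318.8382666004082, 'cy': 195.64004313322545, 'world_to_cam': array([[-7.14388229e-02,  9.97444660e-01, -8.02831470e-04,
        -1.67649705e-01],
       [ 9.55727048e-01,  6.86812310e-02,  2.86127067e-01,
        -4.76693979e-01],
       [ 2.85451054e-01,  1.96732931e-02, -9.58191347e-01,
         1.45586823e-01],
       [ 0.00000000e+00,  0.00000000e+00,  0.00000000e+00,
         1.00000000e+00]])}
```

View pics/w2.png

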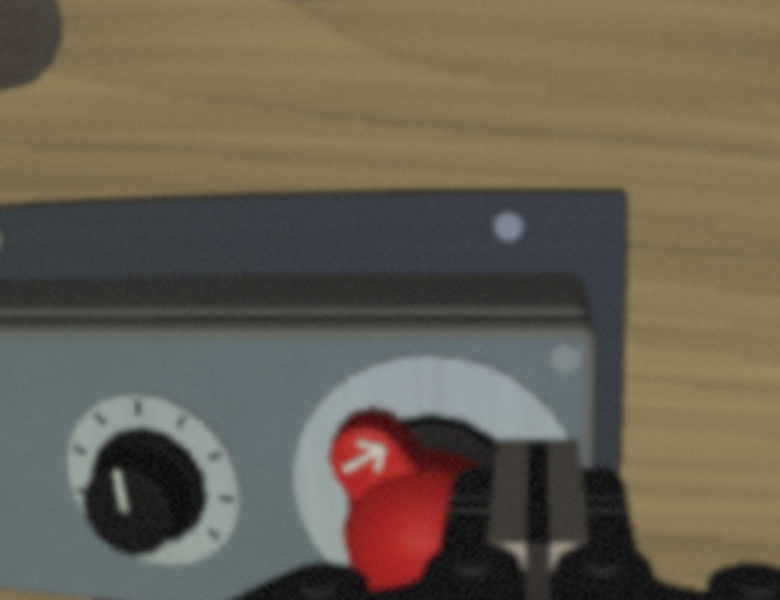

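The fingers are beside the +y lobe, at about (538,470) in the crop, and clear of the 210° lobe at (365,450). I'll lower them and push.

Request:
drive_tool(commands=[{"dp": [0, 0.1, 2], "spin": 0, "jaw": -1}, {"dp": [0, 0.1, 4], "spin": 0, "jaw": -1}, {"dp": [0, 0.1, 4.4], "spin": 0, "jaw": -1}, {"dp": [-0.6, 0.1, 4.4], "spin": 0, "jaw": -1}, {"dp": [-1.1, 0.1, 4.4], "spin": 0, "jaw": -1}, {"dp": [-1.5, 0.1, 4.4], "spin": 0, "jaw": -1}, {"dp": [-1.8, 0.1, 4.4], "spin": 0, "jaw": -1}, {"dp": [-2.1, 0.1, 4.4], "spin": 0, "jaw": -1}])

```text
clock: 5.2
eef_pos: [0.4951, 0.2068, 0.0913]
orientation: [[-0.998, -0.07, -0.005], [-0.07, 0.998, 0.002], [0.005, 0.003, -1.0]]
force: [-7.6, 5.9, 5.9]
grip_width: -0.001
gripper_force: 5.3
```

Request:
drive_tool(commands=[{"dp": [-0.2, 0, 0], "spin": 0, "jaw": -1}, {"dp": [-0.4, 0, 0], "spin": 0, "jaw": -1}, {"dp": [-0.6, 0, 0], "spin": 0, "jaw": -1}, {"dp": [-0.6, 0, 0], "spin": 0, "jaw": -1}])

```text
clock: 5.7
eef_pos: [0.5024, 0.2086, 0.0923]
orientation: [[-0.998, -0.069, -0.001], [-0.069, 0.998, 0.005], [0.0, 0.005, -1.0]]
force: [-5.2, 8.2, 6.2]
grip_width: 0.002
gripper_force: 5.8
```

Request:
drive_tool(commands=[{"dp": [-0.2, -0.1, 0], "spin": 0, "jaw": -1}, {"dp": [-0.4, -0.2, 0], "spin": 0, "jaw": -1}, {"dp": [-0.5, -0.2, 0], "spin": 0, "jaw": -1}, {"dp": [-0.5, -0.2, 0], "spin": 0, "jaw": -1}])

```text
clock: 6.2
eef_pos: [0.5075, 0.2085, 0.0927]
orientation: [[-0.998, -0.068, -0.0], [-0.068, 0.998, 0.009], [-0.0, 0.009, -1.0]]
force: [-6.8, 12.9, 7.4]
grip_width: -0.004
gripper_force: 8.4
```

```bash
python3 - <<'E'
from plant import robot, imaging
import cv2
s=robot.read_state();print(s["clock"],s["eef_pos"],s["force"])
a=imaging.grab_frame("wrist")[100:300,180:440,::-1]
cv2.imwrite("pics/w3.png",cv2.resize(a,None,fx=3,fy=3,interpolation=cv2.INTER_CUBIC))
E
```

```text
6.2 [0.5074913  0.20852245 0.09272564] [-6.76809221 12.90192767  7.40640982]
```

View pics/w3.png

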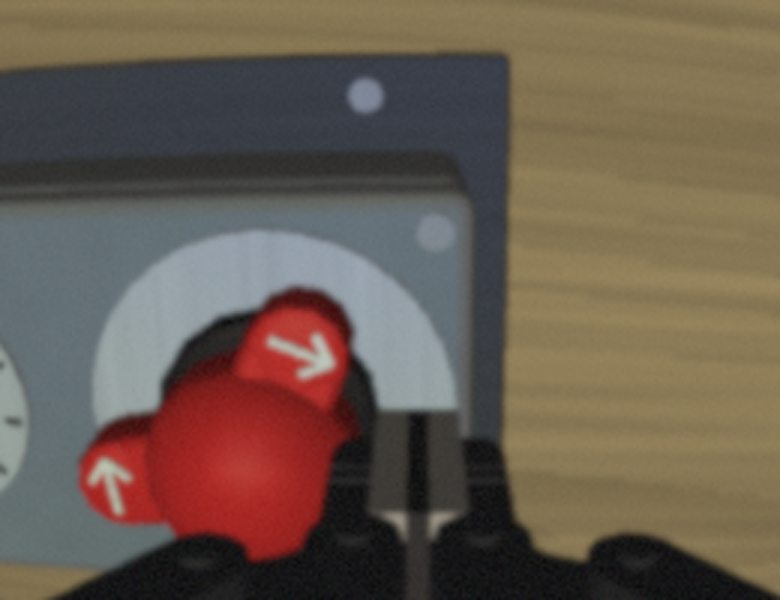

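The 210° lobe has swung round to about (300,330), a twist of roughly 50°, and the head looks to be out. I'll back off the way I came in, raise the tool and check.

Request:
drive_tool(commands=[{"dp": [0.6, 0.1, 0], "spin": 0, "jaw": -1}, {"dp": [1.4, 0.3, 0], "spin": 0, "jaw": -1}, {"dp": [2.4, 0.4, 0], "spin": 0, "jaw": -1}, {"dp": [3.5, 0.4, 0], "spin": 0, "jaw": -1}, {"dp": [3.8, 0.4, -1], "spin": 0, "jaw": -1}, {"dp": [3.8, 0.4, -4], "spin": 0, "jaw": -1}, {"dp": [2, -1, -7], "spin": 0, "jaw": -1}, {"dp": [0, -3, -9.8], "spin": 0, "jaw": -1}, {"dp": [0, -3, -9.8], "spin": 0, "jaw": -1}, {"dp": [0, -3, -9.8], "spin": 0, "jaw": -1}])

```text
clock: 7.5
eef_pos: [0.5089, 0.1743, 0.1878]
orientation: [[-0.998, -0.07, -0.002], [-0.07, 0.998, -0.0], [0.002, 0.0, -1.0]]
force: [0.4, 0.1, 0.0]
grip_width: -0.001
gripper_force: 0.0
```

```bash
python3 - <<'E'
from plant import robot, imaging
from h import *
import cv2
s=robot.read_state();print(s["clock"],s["eef_pos"],s["force"],s["orientation"][:,2])
p=imaging.camera_params("wrist")
a=imaging.grab_frame("wrist")[140:260,140:380,::-1]
np.save("p4.npy",p["world_to_cam"])
cv2.imwrite("pics/w4.png",cv2.resize(a,None,fx=3.33,fy=3.33,interpolation=cv2.INTER_CUBIC))
E
```

```text
7.5 [0.50893098 0.17431808 0.18782309] [0.43226894 0.09736462 0.04776985] [-2.04736869e-03 -4.56246454e-05 -9.99997903e-01]
```

View pics/w4.png

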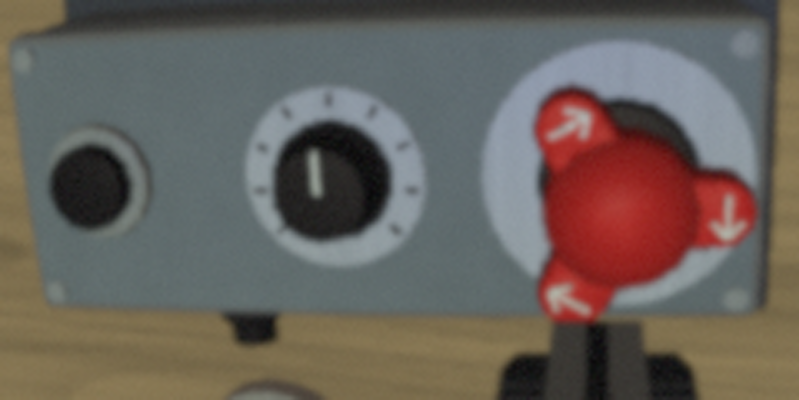

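The button is out and back at zero twist: dome (620,210) and ring (620,172), the same offset as at the start. I'll check from the earlier picture that it had latched, and locate the reset.

```bash
python3 - <<'E'
from h import *
p=dict(fx=309.707,cx=318.838,cy=195.64,world_to_cam=np.load("p4.npy"))
f=lambda x,y,z:wray(p,140+(x+.5)/3.33-.5,140+(y+.5)/3.33-.5,z).round(4)
print("reset",f(91,187,.084),"ring",f(620,172,.071))
print("lobe210 now",[f(567,124,z) for z in(.098,.105)])
q=dict(p,world_to_cam=np.array([[-7.14388229e-02,9.97444660e-01,-8.02831470e-04,-1.67649705e-01],[9.55727048e-01,6.86812310e-02,2.86127067e-01,-4.76693979e-01],[2.85451054e-01,1.96732931e-02,-9.58191347e-01,1.45586823e-01],[0,0,0,1]]))
print("lobe210 w2",[wray(q,140+(365+.5)/3-.5,90+(457+.5)/3-.5,z).round(4) for z in(.098,.105)])
E
```

```text
reset [0.5186 0.0368 0.084 ] ring [0.5084 0.1793 0.071 ]
lobe210 now [array([0.4902, 0.1651, 0.098 ]), array([0.4886, 0.1652, 0.105 ])]
lobe210 w2 [array([0.4885, 0.1663, 0.098 ]), array([0.4851, 0.1675, 0.105 ])]
```

Request:
drive_tool(commands=[{"dp": [0, -4, 0], "spin": 0, "jaw": -1}, {"dp": [0, -9, 0], "spin": 0, "jaw": -1}, {"dp": [0, -13, 1], "spin": 0, "jaw": -1}, {"dp": [0, -14, 4], "spin": 0, "jaw": -1}, {"dp": [0, -14, 7], "spin": 0, "jaw": -1}, {"dp": [0, -14, 9], "spin": 0, "jaw": -1}, {"dp": [0, -14, 9.8], "spin": 0, "jaw": -1}, {"dp": [0, -14, 10.2], "spin": 0, "jaw": -1}, {"dp": [0, -14, 10.5], "spin": 0, "jaw": -1}, {"dp": [0, -14, 10.7], "spin": 0, "jaw": -1}])

```text
clock: 8.8
eef_pos: [0.5203, 0.0349, 0.0827]
orientation: [[-0.997, -0.071, 0.001], [-0.071, 0.997, 0.0], [-0.001, 0.0, -1.0]]
force: [-1.5, -0.3, 2.2]
grip_width: 0.003
gripper_force: 1.5
```

Request:
drive_tool(commands=[{"dp": [0, 0, 0.2], "spin": 0, "jaw": -1}, {"dp": [0, 0, 0.4], "spin": 0, "jaw": -1}, {"dp": [0, 0, 0.5], "spin": 0, "jaw": -1}, {"dp": [0, 0, 0.6], "spin": 0, "jaw": -1}, {"dp": [0, 0, 0.6], "spin": 0, "jaw": -1}])

```text
clock: 9.43
eef_pos: [0.5204, 0.0348, 0.0789]
orientation: [[-0.997, -0.071, -0.001], [-0.071, 0.997, 0.0], [0.001, 0.0, -1.0]]
force: [-8.3, 0.9, 17.8]
grip_width: 0.002
gripper_force: 8.7
```

The reset is hard in, with z at 0.079 m and 18 N. Now I'll let go and lift well clear.

Request:
drive_tool(commands=[{"dp": [0, 0, -0.5], "spin": 0, "jaw": -1}, {"dp": [0, 0, -2], "spin": 0, "jaw": -1}, {"dp": [0, 2, -6], "spin": 0, "jaw": -1}, {"dp": [0, 5, -11], "spin": 0, "jaw": -1}, {"dp": [0, 7, -13], "spin": 0, "jaw": -1}, {"dp": [0, 7, -13], "spin": 0, "jaw": -1}, {"dp": [0, 7, -13], "spin": 0, "jaw": -1}])

```text
clock: 10.3
eef_pos: [0.5142, 0.1039, 0.2044]
orientation: [[-0.998, -0.071, -0.002], [-0.071, 0.998, -0.001], [0.002, -0.0, -1.0]]
force: [0.2, -0.6, 0.3]
grip_width: 0.001
gripper_force: 0.0
```

```bash
python3 - <<'E'
from plant import robot, imaging
import cv2
s=robot.read_state();print(s["clock"],s["eef_pos"],s["force"])
a=imaging.grab_frame("wrist")[:,:,::-1]
cv2.imwrite("pics/w5.png",a)
E
```

```text
10.3 [0.51420501 0.10393255 0.20440268] [ 0.21378481 -0.56745811  0.32294149]
```

View pics/w5.png

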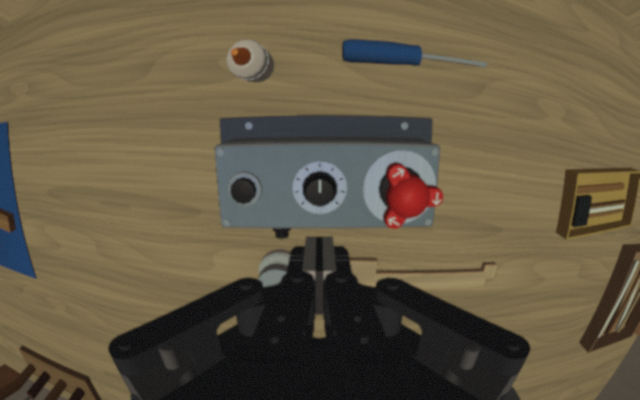

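The last picture shows the stop out and unturned at (410,195), the reset out at (243,190) and the dial unmoved at (319,188). Everything else is in place.

```bash
python3 -c "
from plant import robot
print(robot.finish_job())"
```

```text
the job is handed in; nothing more can be done
None
```

I pressed the stop button down until it latched, twisted it clockwise until it sprang back out, then pressed the reset fully in and let it go. I handed the job in at about 10 s, with the arm clear and the dial and other things looking unmoved in the last picture.

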